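# Lock the planing stop into its bayonet base

## Robot

A 6-joint arm with a two-finger parallel gripper is mounted at the origin on the work surface. World frame = base frame: x ahead of the robot, y to its left, z up, the work surface at z = 0. Lengths are in m, angles in rad, forces in N, time in s.
With the tool pointing down it reaches from about 0.25 to 0.8 m from the base axis. Payload 3.9 kg.
Tool frame: the origin (TCP) lies at the very end of the fingers, on their centre line; the grasp point (between the pads) lies 19 mm behind it (bot.grasp_offset is the distance from the TCP to the grasp point, in m); z points along the fingers, y is the line along which they close (so a half turn about z gives the same grasp; the last joint's range is limited). The gripper opens to 85 mm and grips with 20 to 120 N. Pads are 22 mm wide; open, the fingers measure 114 mm over their backs; the gripper's body (76 mm by 85 mm) begins 54 mm behind the grasp point. The pads swing forward as they close: fully open they stand 13 mm farther back than shut.
Start: joints at [-1.106, 0.26, -0.138, 1.173, 0, 1.571], TCP at [0.235, -0.469, 0.231] pointing down, gripper open.
Joint ranges: [-2.78, 2.78], [-0.83, 1.72], [-1.28, 1.37], [-1.9, 2.12], [-1.57, 1.48], [-3.14, 3.14]. Speed limits (rad/s): [2.57, 2.57, 3.14, 3.14, 3.14, 3.14].

## Interface

Orientations are given as a 3x3 rotation matrix whose columns are the frame's x, y, z axes.
In Python, from station import readout, snapshot, close_job, bot gives the robot as it stands.
- The arm moves only by the shell command python3 -m handwheel 'ROWS'. ROWS is text: rows parted by semicolons, each of 7 numbers parted by spaces: the turn, a rotation vector about the tool's x, y, z in degrees, then the shift along the tool's x, y, z in m, then the closure in counts, from 0 (fully open) to 255 (shut). In form: wx wy wz tx ty tz hand; .... A call has 1 to 20 rows; each row is the pose to reach, as a shift and turn from the pose commanded when the call began, along the tool's axes at that moment; what a row does not reach only later rows make up. A row lasts 1/10 s, in which the tool goes at most 50 mm and 8.59 degrees, less where a joint would pass 70% of its speed; a pose out of reach is approached as far as the arm can. A call with a gripper value outside its range is refused whole. The fingers move at their own pace and stop on an object; the grip force is fixed at half the most. Time passes only in rows, so rows that repeat a pose let the fingers close. It gives the time, the measured TCP pose, the force, the opening and the grip force at its end, in the units of the state.
- readout.sense(): the state, without advancing time (a new reading comes with each control period).
- snapshot(name): name is "side" or "top" or "wrist"; returns a dict with "color" (384x512x3 uint8, red, green, blue), "z_map" (384x512 float32, m along the optical axis (not along the pixel's ray), 0 where there is no reading), "vertical_fov" (degrees; the focal length in pixels is half the picture's height over the tangent of half this angle, whatever the lens; pixels are square), "cx", "cy" (the principal point, pixels), "extrinsics" (4x4, takes a point from camera to world coordinates). Camera axes: x right, y down, z forward; pixel columns grow to the right and rows downward; lengths in m; the calibration is good to about 2 mm. A picture is of the moment at which its call begins.
- close_job(): hands the job in; it is judged then, once.
The state is a dict: "time_s": time; "q": joint angles; "joint_velocities": joint speeds; "joint_efforts": joint torques, N m; "tool_pos": TCP position; "tcp_rot": TCP orientation; "wrist_force": force on the tool from outside, world axes, zero at the start; "wrist_torque": the same for the moment, N m; "grip_width": opening from 0.0 (shut) to 1.0 (fully open); "gripper_force": force on a finger pad.
Only numpy, scipy, OpenCV 4.12 (cv2) and the standard library are available. Lean on these libraries where they do the work, as an engineer would, in place of code of your own. Each camera call takes 0.05 s, during which the arm holds its last target. There are 200 camera calls.

## Task

Fit the planing stop (the one with the long beech bar) into its bayonet base on the bench: push the chip shutter all the way off the slot, lift the stop from its stand, pass its T-foot through the slot, press it down against the spring until its flange lands, give it a quarter turn clockwise seen from above, and let it rise and click into its notch, so that it stands upright and held with its bar square across the slot. Let go of it, and leave all the other tools where they are.

Things in the scene. Friction and masses are not known exactly. Their poses are not given: they have to be found in the camera images.
- stop: Planing stop, loose, about 0.2 kg, 80 mm tall, hanging upright at any yaw in one of three like stands, flange on the stand's top; it lifts straight out. Origin: centre of its foot's underside, z up. Steel T-foot 46 mm along x, 14 along y, z 0 to 10 mm; shank 14 mm across, z 10 to 30; steel flange 66 mm across, z 30 to 36; beech bar z 36 to 80. A half turn about z makes no difference.
- stop_grip (a point): Middle of the stop's beech bar, on the stop's axis, 58 mm above its foot's underside. The bar is 78 mm along the stop's x, 16 mm thick along its y, exactly over the T-foot and in line with it. No other tool in the stands has such a bar.
- base: Bayonet base of the stop, aluminium with a steel top plate, fixed to the bench: x -45 to 45 mm, y -45 to 85, top face 46 mm above the bench; two guide strips for the shutter along y at x = +-38 to 44, 52 mm high. Origin on the bench under the slot's centre, z up.
- base_slot (a point): Centre of the slot in the base's top face, 46 mm above the bench; slot 52 mm along the base's x, 20 mm along its y. A spring plunger inside meets the foot when its underside is 38 mm above the bench (the stop would stand there by itself): 4 N upward, 0.4 N more per mm pressed. The flange lands on the top face with the foot's underside at 16 mm (13 N).
- base_notch (a point): Where the foot's underside rests when locked: on the slot's axis, 30 mm above the bench. The foot can turn only with its underside below 24 mm, and only clockwise seen from above (its +x end towards the base's -y), a quarter turn to a fixed stop. Let up there, the spring lifts it into a notch along the base's y, 20 mm wide: flange 14 mm above the top face, bar along the base's y.
- shutter (a joint): Chip shutter, a dark steel plate 68 mm along the base's x, 32 mm along its y, sliding on the base's top plate: 0 = right over the slot, grows to 0.060 (m) as it slides in the base's +y direction to its end stop, clear of the slot and flange. Stays where it is left (friction about 1.5 N). Its top is 50.5 mm above the bench.
- shutter_tab (a point): Centre of the top edge of the shutter's upright push tab: 44 mm along the base's x, 6 mm thick along its y, standing from the shutter plate to 71.5 mm above the bench; the tab lies 10 mm to the +y side of the shutter's centre.
- stand_a: Square wooden stand of the planing stop, fixed, 80 x 80 mm, 40 mm high, with a 54 x 54 mm pocket in which the foot hangs. Origin: centre of its underside.
- stand_b: Like stand, fixed, holding the round dog.
- stand_c: Like stand, fixed, holding the square dog.
- dog: Bystander: bench dog with a flange and a round beech head 60 mm across, hanging in a stand, its top 78 mm above the bench. Origin at its foot, 10 mm above the bench.
- square_dog: Bystander: bench dog with a flange and a square beech head 38 x 38 mm, hanging in a stand, its top 82 mm above the bench. Origin at its foot, 10 mm above the bench.
- chisel_a: Bystander: chisel 170 mm long lying along its x, 27 mm high, beside the base. Origin: centre of its underside.
- chisel_b: Bystander: chisel 200 mm long lying along its x, 27 mm high, beyond the base.
- chisel_c: Bystander: chisel 190 mm long lying along its x, 27 mm high, beyond the stands.
- glue: Bystander: upright white bottle, 56 mm across, 130 mm tall, standing between the stands and the base. Origin: centre of its underside.
- plane: Bystander: hand plane, 170 mm along x, 52 mm wide, 75 mm high, on the left. Origin: centre of its sole.
- try_square: Bystander: try square lying flat, wooden stock 100 mm along x, steel blade 130 mm along y, 16 mm high, on the right. Origin: underside of the stock's middle.
- mallet: Bystander: beech mallet lying with head 70 x 110 x 60 mm and handle 170 mm towards its -x. Origin: under the middle of the head.
Mind the look-alikes: they are no part of the job. Leave any yellow look-alike of the stop alone. What is shaped like the base but red is not meant.

How it is judged:
On the way, in this order (a step that is already met when the one before it is completed fails the run):
1. the shutter is pushed clear of the slot (at least 52 of its 60 mm) (value of joint shutter above 0.052 m), for 0.2 s.
2. the stop's foot is in the slot along it, pressed down against the spring (foot underside lower than 24.5 mm) (z of stop in the frame of base below 0.0245 m and horizontal distance between stop and base below 0.006 m and angle between the x axis of stop and the x axis of base, either way round below 0.35 rad), for 0.05 s.
At the end, for the whole second after the job is handed in: The stop is locked in the base: foot underside 26.5 to 32.5 mm above the bench, within 6 mm of the slot's centre, its bar within 0.2 rad of the base's y, upright within 0.08 rad, at rest and let go, the shutter still open (over 45 mm) (z of stop in the frame of base between 0.0265 and 0.0325 m and horizontal distance between stop and base below 0.006 m and angle between the x axis of stop and the y axis of base, either way round below 0.2 rad and angle between stop's own z axis and vertical below 0.08 rad and value of joint shutter above 0.045 m and linear speed of stop below 0.02 m/s and angular speed of stop below 0.2 rad/s); the robot touches nothing.
It fails at once if another tool on the bench (dogs, chisels, glue bottle, plane, square, mallet) is moved more than 30 mm (distance of any of dog, square_dog, chisel_a, chisel_b, chisel_c, glue, plane, try_square, mallet from where it was at the start of the episode above 0.03 m).
It fails at once if a bench dog or the glue bottle is tipped over (angle between any of dog, square_dog, glue's own z axis and vertical above 0.5 rad).
It also fails if it takes over 61 s, if anything falls off the work surface, if the arm or the gripper's body presses on something with over 40 N, if the wrist force passes 120 N, or if a joint passes its speed limit or range.

## Working session

There is one attempt and no reset: what is moved stays moved. The work goes in short steps, Python scripts to look and compute and a shell command to move; the robot and the scene stay as the last step left them, time stands still between calls to the robot, and variables do not carry over. Pictures are saved under pics/ and viewed, at most 10 in all, crops included, and the job is handed in when it is done.

```bash
ls; mkdir -p pics; cat > h.py <<'E'
import numpy as np, cv2
from station import readout, snapshot, close_job, bot
def cam(n):
    s=snapshot(n); H=s["color"].shape[0]; s["f"]=H/2/np.tan(np.radians(s["vertical_fov"])/2); return s
def world(s):
    z=s["z_map"]; v,u=np.mgrid[:z.shape[0],:z.shape[1]]
    P=np.stack([(u-s["cx"])/s["f"]*z,(v-s["cy"])/s["f"]*z,z],-1)
    E=s["extrinsics"]; return P@E[:3,:3].T+E[:3,3]
def ray(s,u,v,h):
    E=s["extrinsics"]; d=E[:3,:3]@np.array([(u-s["cx"])/s["f"],(v-s["cy"])/s["f"],1]); o=E[:3,3]
    return o+d*(h-o[2])/d[2]
def save(s,n,crop=None,k=1):
    im=s["color"][:,:,::-1]
    if crop: a,b,c,d=crop; im=im[b:d,a:c]
    cv2.imwrite("pics/"+n,cv2.resize(im,None,fx=k,fy=k,interpolation=cv2.INTER_CUBIC))
E
python3 - <<'E'
from h import *
import pickle
for n in("top","side"):
    s=cam(n); save(s,n+"0.png",k=1.5); pickle.dump(s,open(n+"0.pkl","wb"))
    print(n,s["f"],s["extrinsics"].round(3).tolist(),(s["z_map"]==0).mean())
print(readout.sense())
E
```

```text
pics
top 351.7198846282365 [[0.001, -0.995, 0.098, 0.439], [-1.0, -0.004, -0.031, -0.018], [0.031, -0.098, -0.995, 1.05], [0.0, 0.0, 0.0, 1.0]] 0.003972371419270833
side 446.62813260672164 [[-0.832, -0.301, 0.466, -0.214], [-0.555, 0.453, -0.698, 1.063], [-0.001, -0.839, -0.544, 0.943], [0.0, 0.0, 0.0, 1.0]] 0.004206339518229167
{'time_s': 0.1, 'q': array([-1.10602804e+00,  2.60617220e-01, -1.39218484e-01,  1.17269823e+00,
        3.60465669e-05,  1.57080293e+00]), 'joint_velocities': array([-8.55807812e-06,  4.87245142e-06,  2.61033078e-03,  4.95747275e-04,
       -1.18750787e-03, -6.10283028e-04]), 'joint_efforts': array([ 4.95620188e-04, -4.06510270e+01,  2.54526794e+01,  1.00702883e-02,
        9.80226400e-05,  4.62491784e-06]), 'tool_pos': array([ 0.23505478, -0.46876964,  0.23055688]), 'tcp_rot': array([[ 8.93928437e-01,  4.48209094e-01, -7.46600739e-04],
       [ 4.48209714e-01, -8.93927060e-01,  1.56944972e-03],
       [ 3.60350351e-05, -1.73760944e-03, -9.99998490e-01]]), 'wrist_force': array([ 0.55369732,  1.24593957, -0.39993906]), 'wrist_torque': array([ 0.00998837, -0.05712892, -0.03018665]), 'gripper_force': 0.0, 'grip_width': 1.0031454672385607}
```

View pics/top0.png

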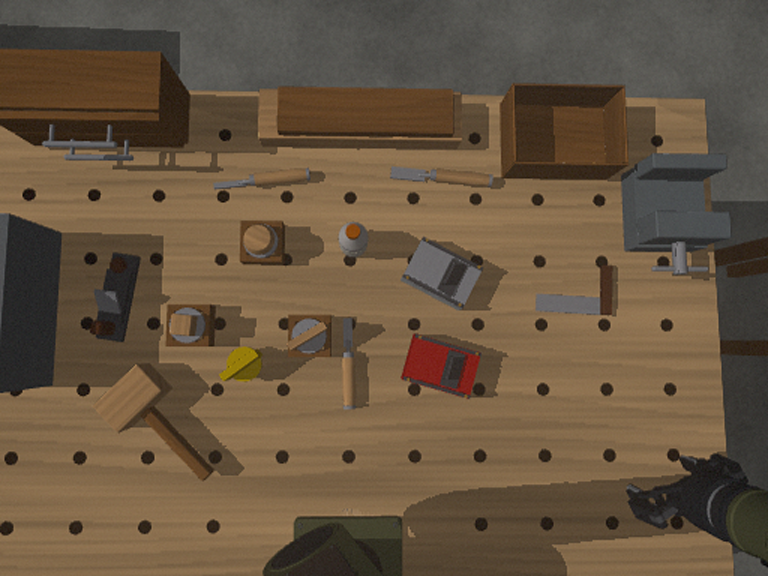

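The top view (×1.5 pixels) shows two candidate bases: the grey one at (442,273) and a red one at (441,366). The grey one fits and red is excluded. Stop candidates are the beech bar over a grey flange in a stand at (309,335), a yellow look-alike at (241,365), and the round and square dogs at (262,241) and (187,325). Only (309,335) has a long beech bar. I'll confirm it in a crop and measure.

```bash
python3 - <<'E'
from h import *
import pickle
s=pickle.load(open("top0.pkl","rb"))
save(s,"crop0.png",(180,140,340,270),5)
W=world(s); z=W[...,2]; c=s["color"].astype(int)
v,u=np.mgrid[:384,:512]
def rep(name,m,h=None):
    n,l,st,ce=cv2.connectedComponentsWithStats(m.astype(np.uint8))
    i=1+st[1:,4].argmax(); ys,xs=np.where(l==i)
    P=W[ys,xs]; hh=np.median(P[:,2]) if h is None else h
    Q=np.array([ray(s,a,b,hh)[:2] for a,b in zip(xs,ys)])
    r=cv2.minAreaRect((Q*1000).astype(np.float32))
    t=np.linalg.svd(Q-Q.mean(0),full_matrices=False)[2][0]
    print(name,len(xs),"medz",np.median(P[:,2]).round(4),"rayrect",np.round(r[0],1),np.round(r[1],1),round(r[2],1),"mean",Q.mean(0).round(4),"axisdeg",np.degrees(np.arctan2(t[1],t[0])).round(1))
    return Q
box=lambda a,b,e,d:(u>=a)&(u<e)&(v>=b)&(v<d)
B=box(260,150,330,215)
rep("base all",B&(z>.03)&(abs(c[...,0]-c[...,2])<30),.048)
rep("tab",B&(z>.062),.0715)
gray=c.sum(-1)/3
rep("dark",B&(z>.04)&(gray<75),.0505)
S=box(185,200,225,245)
beech=(c[...,0]-c[...,2]>35)
rep("bar",S&(z>.075),.09)
rep("bar beech",S&beech&(z>.066),.09)
rep("stand+",S&(z>.03),.04)
rep("flange",S&(z>.03)&(abs(c[...,0]-c[...,2])<25),.046)
for vv in range(162,206,3): print(vv,(z[vv,266:324:3]*1000).round().astype(int))
E
```

```text
base all 1417 medz 0.0478 rayrect [ 567.5 -178.9] [130.   92.8] 62.7 mean [ 0.5674 -0.179 ] axisdeg -116.8
tab 37 medz 0.0714 rayrect [ 562.8 -187.1] [ 6.3 44.7] 63.0 mean [ 0.5623 -0.1874] axisdeg 152.4
dark 505 medz 0.0516 rayrect [ 568.1 -179.4] [129.5  90. ] 62.3 mean [ 0.5627 -0.1916] axisdeg 161.3
bar 178 medz 0.0904 rayrect [445.9  74.2] [17.7 77.3] 31.3 mean [0.4468 0.0743] axisdeg 120.9
bar beech 171 medz 0.0904 rayrect [446.3  75. ] [16.3 76.4] 31.3 mean [0.4464 0.0749] axisdeg 120.9
stand+ 791 medz 0.0455 rayrect [446.7  75.8] [76.7 82.3] 0.0 mean [0.4468 0.0754] axisdeg -65.0
flange 160 medz 0.0466 rayrect [429.5  64.4] [25.7 61.6] 31.2 mean [0.4311 0.0657] axisdeg 121.6
162 [ 0  3  1  2  0 46 45 50 53  3  3  3  2  2  1 -1  4  0 -2 -1]
165 [ 5 -1 -1  4 47 49 48 48 47 52 52  1 -2  0  1  2  3  0  1  0]
168 [ 0  1 -1  3 45 46 48 49 45 47 49 53 54  0 -1 -1  0  1  4 -1]
171 [ 1 -1  1 43 47 48 49 48 44 45 49 46 46 53 51  0 -1  1  0  2]
174 [ 2  0 -2 47 43 47 48 48 45 50 44 44 50 53 48 52 53 -1  3 -3]
177 [ 1  0 49 47 51 48 47 50 48 46 47 52 72 50 54 50 45 52 52 -1]
180 [ 6  3 46 48 46 47 49 45 46 46 45 69 51 51 45 45 46 49 46  0]
183 [  -1   51   47   45   51   44   48   45   46   44   50   70   50   47
 1050   45   46   45    1    2]
186 [ 4 32 54 55 48 46 46 46 45 48 69 51 50 52 44 44 50 44  2  2]
189 [ 1  2  4 36 54 52 45 49 46 52 69 52 50 47 52 44 47  3  0 -1]
192 [ 3 -1  1 -1  8 34 54 54 45 50 51 46 50 47 47 46 45 -1  0  0]
195 [ 1  2  1  0  1  3  8 36 50 51 43 51 47 49 45 45  0 -1  1  2]
198 [ 2  3  0  2  1 -1  2  0 16 42 52 55 44 45 46 46  0  3 -4  3]
201 [ 0  0  0 -1  0  1  0  2  2  3 17 45 53 52 46 -2 -2 -1  2  1]
204 [ 1 -3  2  0 -2  2  0 -2  3  0  2  1 21 46 55 -1  1  2  0  1]
```

View pics/crop0.png

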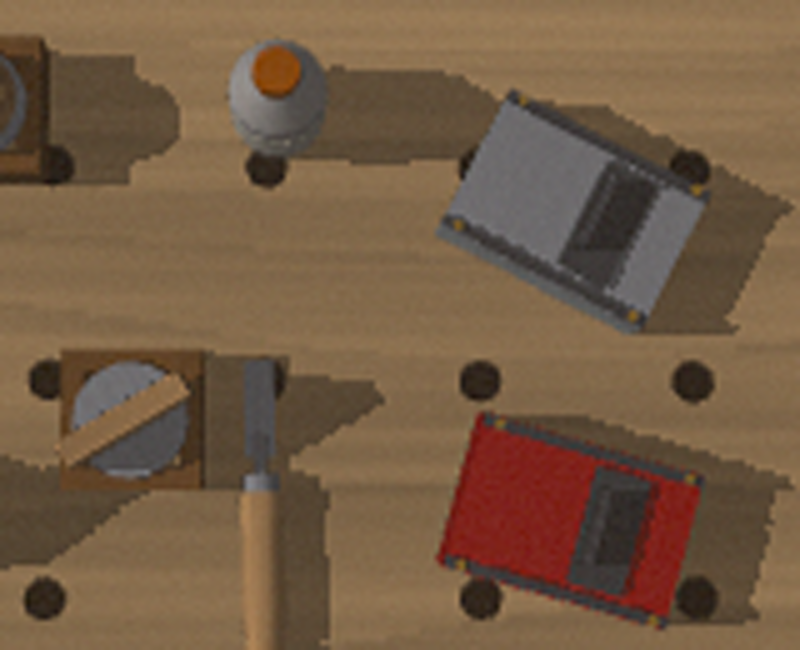

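View pics/side0.png

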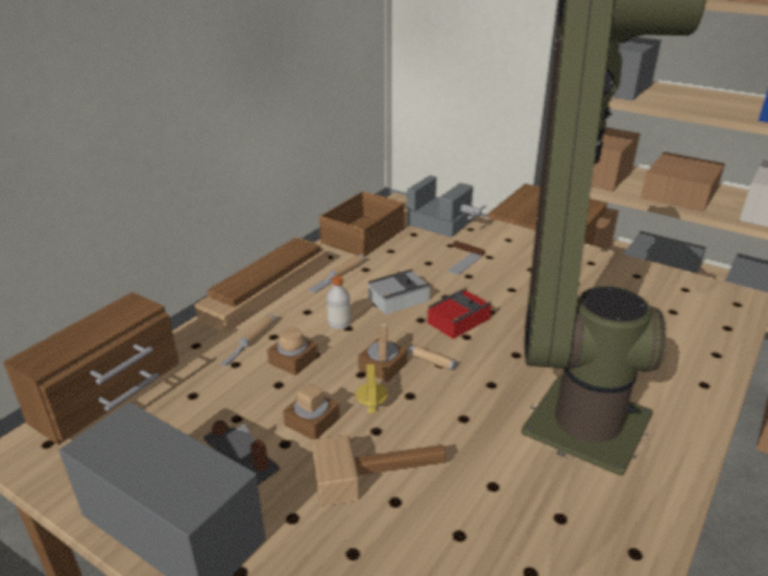

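The crop confirms it: beech bar over a grey flange in a stand at crop (125,420), bar near 121°, measuring 77×17 mm. The grey base rectangle is 130×92 mm, with its dark shutter and tab on the right-hand slot. The side view agrees: stop at (384,350), grey base at (399,290), glue bottle at (338,303). 

I take the slot at (0.558,-0.196), base y axis at 62.8°, shutter about 0, and the stop at (0.446,0.075).

```bash
cat >> h.py <<'E'
from scipy.spatial.transform import Rotation as Ro
SLOT=np.array([.5584,-.1963]); BY=np.radians(62.8); ey=np.array([np.cos(BY),np.sin(BY)]); ex=np.array([ey[1],-ey[0]])
def Rdown(az): # tool y at azimuth az (deg), z down
    a=np.radians(az); y=np.array([np.cos(a),np.sin(a),0]); z=np.array([0,0,-1.]); return np.stack([np.cross(y,z),y,z],1)
def rel(*tg): # (x,y,z,az)
    s=readout.sense(); R=s["tcp_rot"]; p=s["tool_pos"]
    print("t",s["time_s"],"p",p.round(4),"az",np.degrees(np.arctan2(R[1,1],R[0,1])).round(2),"F",s["wrist_force"].round(1),"w",round(s["grip_width"],3),"q",s["q"].round(2))
    for x,y,z,az in tg:
        print("turn",np.degrees(Ro.from_matrix(R.T@Rdown(az)).as_rotvec()).round(2),"shift",(R.T@(np.array([x,y,z])-p)).round(4))
E
python3 - <<'E'
from h import *
a=SLOT-.027*ey; b=SLOT+.060*ey
rel((*a,.16,-27.2),(*a,.060,-27.2),(*b,.060,-27.2))
E
```

```text
t 0.1 p [ 0.2351 -0.4688  0.2306] az -63.37 F [ 0.6  1.2 -0.4] w 1.003 q [-1.11  0.26 -0.14  1.17  0.    1.57]
turn [-1.000e-01 -3.000e-02 -3.617e+01] shift [ 0.3894 -0.0826  0.0707]
turn [-1.000e-01 -3.000e-02 -3.617e+01] shift [ 0.3894 -0.0824  0.1707]
turn [-1.000e-01 -3.000e-02 -3.617e+01] shift [ 0.4596 -0.1338  0.1708]
```

```bash
python3 -m handwheel '0 0 -8 0.045 -0.01 0.01 255; 0 0 -16 0.09 -0.02 0.02 255; 0 0 -24 0.135 -0.03 0.03 255; 0 0 -32 0.18 -0.04 0.04 255; 0 0 -36.2 0.225 -0.05 0.05 255; 0 0 -36.2 0.27 -0.06 0.06 255; 0 0 -36.2 0.315 -0.07 0.07 255; 0 0 -36.2 0.36 -0.08 0.07 255; 0 0 -36.2 0.3894 -0.0825 0.07 255; 0 0 -36.2 0.3894 -0.0825 0.07 255; 0 0 -36.2 0.3894 -0.0825 0.07 255; 0 0 -36.2 0.3894 -0.0825 0.11 255; 0 0 -36.2 0.3894 -0.0825 0.14 255; 0 0 -36.2 0.3894 -0.0825 0.16 255; 0 0 -36.2 0.3894 -0.0825 0.1695 255; 0 0 -36.2 0.3894 -0.0825 0.1695 255'
python3 - <<'E'
from h import *
b=SLOT+.045*ey;c=SLOT+.055*ey; d=SLOT+.062*ey
rel((*b,.060,-27.2),(*c,.060,-27.2),(*d,.06,-27.2))
save(cam("wrist"),"w1.png")
E
```

```text
time_s: 1.7
tool_pos: [0.5444, -0.2213, 0.0606]
tcp_rot: [[0.458, 0.889, -0.003], [0.889, -0.458, 0.001], [-0.0, -0.003, -1.0]]
wrist_force: [0.2, 0.3, 0.9]
grip_width: 0.003
gripper_force: 0.0
t 1.7 p [ 0.5444 -0.2213  0.0606] az -27.26 F [0.2 0.3 0.9] w 0.003 q [-0.39  0.49 -0.26  0.83 -0.    1.66]
turn [-0.19  0.03 -0.06] shift [0.0736 0.001  0.0006]
turn [-0.19  0.03 -0.06] shift [0.0836 0.001  0.0006]
turn [-0.19  0.03 -0.06] shift [0.0906 0.0009 0.0006]
```

View pics/w1.png

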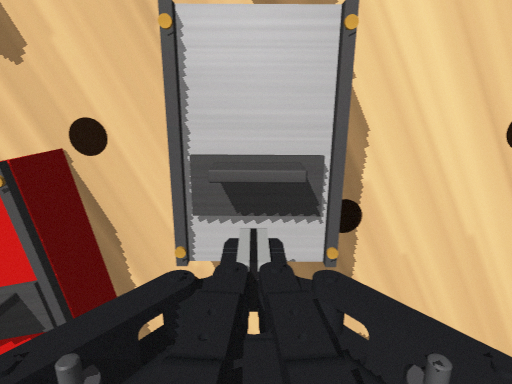

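The wrist view shows the closed fingertips at (255,235), centred behind the tab at (258,177) and between the strips. Tool +x is the push direction.

```bash
python3 -m handwheel '0 0 0 0.01 0 0 255; 0 0 0 0.018 0 0 255; 0 0 0 0.026 0 0 255; 0 0 0 0.034 0.0005 0 255; 0 0 0 0.042 0.0005 0 255; 0 0 0 0.05 0.001 0 255; 0 0 0 0.058 0.001 0 255; 0 0 0 0.066 0.001 0 255; 0 0 0 0.072 0.001 0 255; 0 0 0 0.076 0.001 0 255; 0 0 0 0.079 0.001 0 255; 0 0 0 0.079 0.001 0 255'
python3 - <<'E'
from h import *
rel()
s=cam("wrist"); save(s,"w2.png",k=.8)
E
```

```text
time_s: 2.95
tool_pos: [0.5835, -0.1505, 0.0617]
tcp_rot: [[0.456, 0.89, -0.0], [0.89, -0.456, 0.001], [0.001, -0.0, -1.0]]
wrist_force: [0.7, 0.1, -0.1]
grip_width: -0.002
gripper_force: 0.0
t 2.95 p [ 0.5835 -0.1505  0.0617] az -27.14 F [ 0.7  0.1 -0.1] w -0.002 q [-0.25  0.51 -0.22  0.84  0.    1.79]
```

View pics/w2.png

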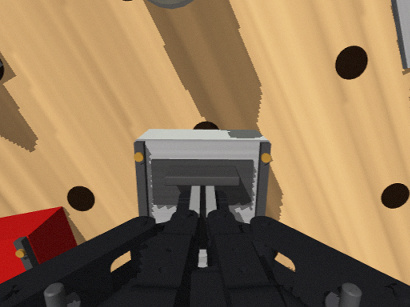

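The tab at (203,180) is in contact with the fingers and there is a little travel left before the strip ends. I'll keep pushing gently.

```bash
python3 -m handwheel '0 0 0 0.002 0 0 255; 0 0 0 0.004 0 0 255; 0 0 0 0.005 0 0 255; 0 0 0 0.005 0 0 255'; python3 -m handwheel '0 0 0 0.0015 0 0 255; 0 0 0 0.003 0 0 255; 0 0 0 0.003 0 0 255'
```

```text
time_s: 3.4
tool_pos: [0.5848, -0.1473, 0.0616]
tcp_rot: [[0.457, 0.889, -0.002], [0.889, -0.457, -0.001], [-0.002, -0.001, -1.0]]
wrist_force: [-2.0, -3.5, 0.5]
grip_width: -0.0
gripper_force: 2.1
time_s: 3.7
tool_pos: [0.5849, -0.1471, 0.0616]
tcp_rot: [[0.458, 0.889, -0.004], [0.889, -0.458, -0.006], [-0.008, -0.001, -1.0]]
wrist_force: [-4.6, -9.7, 1.7]
grip_width: -0.003
gripper_force: 5.7
```

The arm has stopped at about 10 N with the tab face where 60 mm of travel predicts, so the shutter is at its end stop. Next I back off, rise, and check the open slot from near.

```bash
python3 -m handwheel '0 0 0 -0.02 0 0 255; 0 0 0 -0.02 0 -0.05 0; 0 0 0 -0.06 0 -0.1 0; 0 0 0 -0.1 0 -0.14 0; 0 0 0 -0.12 0 -0.16 0; 0 0 0 -0.12 0 -0.16 0; 0 0 0 -0.12 0 -0.16 0; 0 0 0 -0.12 0 -0.16 0'
python3 - <<'E'
from h import *
rel((.446,.0747,.22,31),(.446,.0747,.12,31),(.446,.0747,.049,31))
s=cam("wrist"); W=world(s); z=W[...,2]; save(s,"w3.png")
import pickle; pickle.dump(s,open("w3.pkl","wb"))
print(W[100:300:40,256].round(3))
top=(z>.030)&(z<.060)
d=(W[...,:2]-SLOT); X=d@ex; Y=d@ey
m=(abs(X)<34)&(abs(Y)<.03)&(z<.040)&(abs(X)<.034)
for lab,M in(("slot z<.04",m),("base",(z>.043)&(z<.057)&(abs(X)<.07)&(Y<.1)&(Y>-.07))):
    n,l,st,ce=cv2.connectedComponentsWithStats(M.astype(np.uint8)); i=1+st[1:,4].argmax(); k=l==i
    Q=np.stack([X[k],Y[k]],1)*1000
    print(lab,k.sum(),"min",np.percentile(Q,1,axis=0).round(1),"max",np.percentile(Q,99,axis=0).round(1),[np.round(t,1) for t in cv2.minAreaRect(Q.astype(np.float32))])
E
```

```text
time_s: 4.5
tool_pos: [0.5321, -0.2497, 0.2206]
tcp_rot: [[0.456, 0.89, -0.001], [0.89, -0.456, 0.002], [0.001, -0.002, -1.0]]
wrist_force: [0.9, -0.1, 0.0]
grip_width: 1.0
gripper_force: 0.0
t 4.5 p [ 0.5321 -0.2497  0.2206] az -27.13 F [ 0.9 -0.1  0. ] w 1.0 q [-0.44  0.37  0.    1.2   0.    1.6 ]
turn [ -0.06  -0.12 -58.13] shift [ 0.2494 -0.2246  0.0013]
turn [ -0.06  -0.12 -58.13] shift [ 0.2493 -0.2244  0.1013]
turn [ -0.06  -0.12 -58.13] shift [ 0.2492 -0.2242  0.1723]
[[ 0.567 -0.185  0.046]
 [ 0.549 -0.22   0.045]
 [ 0.525 -0.268 -0.   ]
 [ 0.501 -0.314  0.   ]
 [ 0.476 -0.364  0.001]]
slot z<.04 997 min [-27.4 -12.9] max [26.6  8.3] [array([-0.4, -2.4]), array([54.2, 21.4]), np.float64(0.1)]
base 11023 min [-43.7 -44.3] max [43.  83.2] [array([-0.4, 19.1]), array([130.3,  90.3]), np.float64(89.7)]
```

View pics/w3.png

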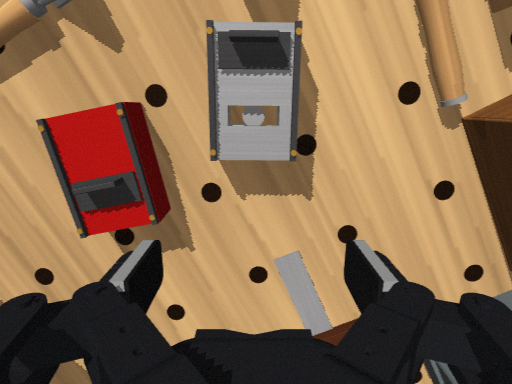

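The shutter is fully back, with its tab at (257,37), and the slot is open at (254,116). The base fit agrees within 1 mm, so the refined slot is (0.5579,-0.1967). Next I go above the stop.

```bash
sed -i 's/SLOT=np.array(\[.5584,-.1963\])/SLOT=np.array([.5579,-.1967])/' h.py
python3 -m handwheel '0 0 -8 0.03 -0.028 0 0; 0 0 -16 0.06 -0.056 0 0; 0 0 -24 0.09 -0.084 0 0; 0 0 -32 0.12 -0.112 0 0; 0 0 -40 0.15 -0.14 0 0; 0 0 -48 0.18 -0.168 0 0; 0 0 -56 0.21 -0.19 0 0; 0 0 -58 0.235 -0.21 0 0; 0 0 -58 0.2494 -0.2246 0 0; 0 0 -58 0.2494 -0.2246 0 0; 0 0 -58 0.2494 -0.2246 0 0; 0 0 -58 0.2494 -0.2246 0 0'
python3 - <<'E'
from h import *
rel()
s=cam("wrist"); W=world(s); z=W[...,2]
k=(z>.083)&(z<.097)&(np.hypot(W[...,0]-.446,W[...,1]-.075)<.06)
print(k.sum())
vs,us=np.where(k); Q=np.array([ray(s,a,b,.09)[:2] for a,b in zip(us,vs)])*1000
print([np.round(t,2) for t in cv2.minAreaRect(Q.astype(np.float32))],us.min(),us.max(),vs.min(),vs.max(),np.median(z[k]))
save(s,"w4.png")
E
```

```text
time_s: 5.75
tool_pos: [0.4462, 0.0733, 0.2212]
tcp_rot: [[-0.512, 0.859, -0.001], [0.859, 0.512, -0.0], [0.0, -0.001, -1.0]]
wrist_force: [0.5, -1.2, 0.2]
grip_width: 1.002
gripper_force: 0.0
t 5.75 p [0.4462 0.0733 0.2212] az 30.83 F [ 0.5 -1.2  0.2] w 1.002 q [ 0.16  0.14 -0.32  1.11 -0.    1.2 ]
1398
[array([444.31,  76.93]), array([15.22, 77.37]), np.float64(31.38)] 246 263 137 219 0.08960893130455497
```

View pics/w4.png

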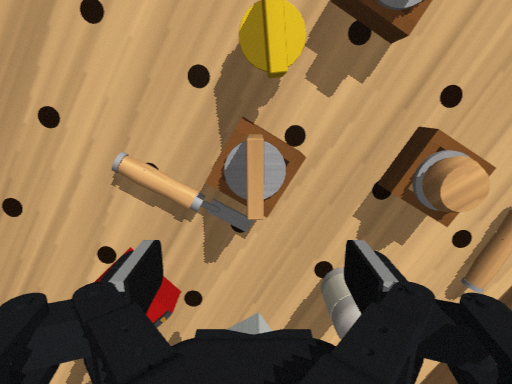

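Wrist view: the stop's bar runs from (247,137) to (262,219), nearly vertical in the image and centred between the fingers in tool y. It is beech, the yellow look-alike at (272,35) is well clear, and the fingers at (130,270) and (370,270) will straddle it. Averaging the two views gives (0.445,0.0762), yaw 31.3°.

```bash
python3 - <<'E'
from h import *
rel((.445,.0762,.0505,31.3))
E
```

```text
t 5.8 p [0.4464 0.0731 0.2214] az 30.79 F [ 0.1  0.3 -0.2] w 1.001 q [ 0.16  0.14 -0.32  1.11 -0.    1.2 ]
turn [-0.05 -0.01 -0.51] shift [0.0034 0.0006 0.1709]
```

```bash
python3 -m handwheel '0 0 -0.5 0.0034 0.0006 0.04 0; 0 0 -0.5 0.0034 0.0006 0.08 0; 0 0 -0.5 0.0034 0.0006 0.12 0; 0 0 -0.5 0.0034 0.0006 0.15 0; 0 0 -0.5 0.0034 0.0006 0.165 0; 0 0 -0.5 0.0034 0.0006 0.1705 0; 0 0 -0.5 0.0034 0.0006 0.1705 0;0 0 -0.5 0.0034 0.0006 0.1705 0;0 0 -0.5 0.0034 0.0006 0.1705 255;0 0 -0.5 0.0034 0.0006 0.1705 255;0 0 -0.5 0.0034 0.0006 0.1705 255;0 0 -0.5 0.0034 0.0006 0.1705 255;0 0 -0.5 0.0034 0.0006 0.1705 255;0 0 -0.5 0.0034 0.0006 0.1705 255;0 0 -0.5 0.0034 0.0006 0.1705 255;0 0 -0.5 0.0034 0.0006 0.1705 255;0 0 -0.5 0.0034 0.0006 0.1705 255'
python3 -c "
from h import *
rel()"
```

```text
time_s: 7.5
tool_pos: [0.4452, 0.0769, 0.0516]
tcp_rot: [[-0.52, 0.854, 0.0], [0.854, 0.52, 0.0], [-0.0, 0.0, -1.0]]
wrist_force: [-0.9, 0.7, 5.7]
grip_width: 0.177
gripper_force: 58.9
t 7.5 p [0.4452 0.0769 0.0516] az 31.34 F [-0.9  0.7  5.7] w 0.177 q [ 0.17  0.3  -0.61  0.66  0.    1.19]
```

The bar is gripped (15 mm opening, 59 N). Now I lift and check how it hangs.

```bash
python3 -m handwheel '0 0 0 0 0 -0.01 255; 0 0 0 0 0 -0.03 255; 0 0 0 0 0 -0.07 255; 0 0 0 0 0 -0.11 255; 0 0 0 0 0 -0.15 255; 0 0 0 0 0 -0.17 255; 0 0 0 0 0 -0.17 255; 0 0 0 0 0 -0.17 255'
python3 - <<'E'
from h import *
rel((*SLOT,.22,62.8))
s=cam("wrist");save(s,"w5.png"); W=world(s)
st=readout.sense(); L=(W-st["tool_pos"])@st["tcp_rot"]
z=L[...,2]; c=s["color"].astype(int)
k=(np.abs(L[...,0])<.06)&(abs(L[...,1])<.05)&(z<.05)&(z>-.06)
for a in (-.045,-.03,-.015,-.01,-.005,0,.005,.01,.02,.03): 
    m=k&(z>=a)&(z<a+.005); 
    if m.sum()>5: print(a,m.sum(),"x",np.percentile(L[...,0][m],[2,98]).round(4),"y",np.percentile(L[...,1][m],[2,98]).round(4))
E
```

```text
time_s: 8.3
tool_pos: [0.4447, 0.0767, 0.2208]
tcp_rot: [[-0.52, 0.854, -0.001], [0.854, 0.52, -0.0], [0.0, -0.001, -1.0]]
wrist_force: [-0.1, -0.4, -2.7]
grip_width: 0.181
gripper_force: 59.0
t 8.3 p [0.4447 0.0767 0.2208] az 31.33 F [-0.1 -0.4 -2.7] w 0.181 q [ 0.17  0.14 -0.32  1.11 -0.    1.19]
turn [-3.000e-02 -2.000e-02 -3.147e+01] shift [-0.2924 -0.0455  0.0007]
-0.045 645 x [-0.0086  0.0337] y [-0.0282  0.0277]
-0.03 436 x [0.0072 0.0383] y [-0.0209  0.0202]
-0.015 282 x [0.0073 0.0383] y [-0.0207  0.0202]
-0.01 213 x [0.0073 0.0383] y [-0.0194  0.0192]
-0.005 93 x [0.0111 0.0383] y [-0.0137  0.0128]
0 1571 x [-0.0093  0.0379] y [-0.0309  0.0308]
0.005 1982 x [-0.0092  0.0292] y [-0.0313  0.0309]
0.01 6 x [0.0164 0.0299] y [-0.028   0.0113]
```

View pics/w5.png

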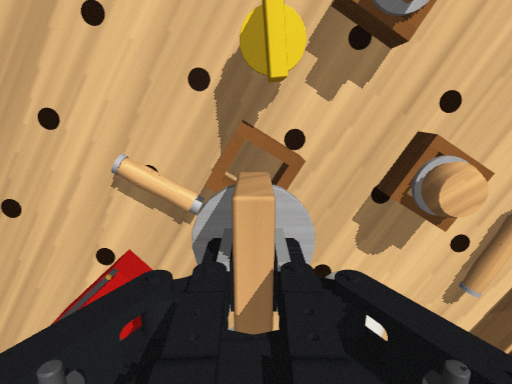

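The stop is in hand and hangs straight: bar centred at (254,250) with its end 38 mm from the tool axis (39 expected), flange level. Foot underside is about 41 mm below the TCP. Now I carry it high over the slot with the bar along base x.

```bash
python3 -m handwheel '0 0 -4 -0.02 -0.003 0 255; 0 0 -8 -0.05 -0.007 0 255; 0 0 -12 -0.085 -0.013 0 255; 0 0 -16 -0.12 -0.019 0 255; 0 0 -20 -0.155 -0.024 0 255; 0 0 -24 -0.19 -0.03 0 255; 0 0 -28 -0.225 -0.035 0 255; 0 0 -31.5 -0.255 -0.04 0 255; 0 0 -31.5 -0.28 -0.044 0 255; 0 0 -31.5 -0.2924 -0.0455 0 255; 0 0 -31.5 -0.2924 -0.0455 0 255; 0 0 -31.5 -0.2924 -0.0455 0 255'
python3 -c "
from h import *
rel((*SLOT,.11,62.8),(*SLOT,.1,62.8),(*SLOT,.056,62.8))"
```

```text
time_s: 9.55
tool_pos: [0.5572, -0.1955, 0.2201]
tcp_rot: [[-0.89, 0.457, -0.003], [0.456, 0.89, 0.002], [0.003, 0.0, -1.0]]
wrist_force: [0.1, 0.3, -1.4]
grip_width: 0.18
gripper_force: 58.9
t 9.55 p [ 0.5572 -0.1955  0.2201] az 62.84 F [ 0.1  0.3 -1.4] w 0.18 q [-0.34  0.38  0.01  1.2   0.    0.14]
turn [ 0.02 -0.19  0.04] shift [-0.0015 -0.0008  0.1101]
turn [ 0.02 -0.19  0.04] shift [-0.0015 -0.0008  0.1201]
turn [ 0.02 -0.19  0.04] shift [-0.0017 -0.0008  0.1641]
```

```bash
python3 -m handwheel '0 0 0 -0.0012 -0.0006 0.04 255; 0 0 0 -0.0012 -0.0006 0.08 255; 0 0 0 -0.0012 -0.0006 0.105 255; 0 0 0 -0.0012 -0.0006 0.12 255; 0 0 0 -0.0012 -0.0006 0.12 255; 0 0 0 -0.0012 -0.0006 0.12 255'
python3 -c "
from h import *
rel((*SLOT,.084,62.8))"
python3 -m handwheel '0 0 0 0 0 0.004 255; 0 0 0 0 0 0.008 255; 0 0 0 0 0 0.012 255; 0 0 0 0 0 0.016 255; 0 0 0 0 0 0.016 255'
```

```text
time_s: 10.15
tool_pos: [0.5588, -0.1965, 0.1017]
tcp_rot: [[-0.89, 0.455, -0.0], [0.455, 0.89, 0.0], [0.001, 0.0, -1.0]]
wrist_force: [0.2, -0.5, -1.7]
grip_width: 0.179
gripper_force: 58.9
t 10.15 p [ 0.5588 -0.1965  0.1017] az 62.91 F [ 0.2 -0.5 -1.7] w 0.179 q [-0.34  0.45 -0.2   0.92  0.    0.13]
turn [ 0.01 -0.03  0.11] shift [ 0.0007 -0.0006  0.0177]
time_s: 10.65
tool_pos: [0.5585, -0.1976, 0.0846]
tcp_rot: [[-0.89, 0.457, -0.001], [0.457, 0.89, 0.0], [0.001, -0.0, -1.0]]
wrist_force: [0.4, -0.3, -2.8]
grip_width: 0.178
gripper_force: 58.9
```

No contact with the foot about 2 mm into the slot. Continuing down in steps.

```bash
python3 -m handwheel '0 0 0 0 0 0.003 255; 0 0 0 0 0 0.006 255; 0 0 0 0 0 0.009 255; 0 0 0 0 0 0.012 255; 0 0 0 0 0 0.012 255'
python3 -m handwheel '0 0 0 0 0 0.003 255; 0 0 0 0 0 0.006 255; 0 0 0 0 0 0.009 255; 0 0 0 0 0 0.012 255; 0 0 0 0 0 0.012 255'
```

```text
time_s: 11.15
tool_pos: [0.5593, -0.1978, 0.0736]
tcp_rot: [[-0.89, 0.457, 0.001], [0.457, 0.89, -0.0], [-0.001, -0.0, -1.0]]
wrist_force: [-1.2, 1.2, 3.5]
grip_width: 0.183
gripper_force: 59.5
time_s: 11.65
tool_pos: [0.5594, -0.1978, 0.0621]
tcp_rot: [[-0.89, 0.457, 0.001], [0.457, 0.89, -0.0], [-0.001, 0.0, -1.0]]
wrist_force: [-2.5, 0.8, 9.2]
grip_width: 0.183
gripper_force: 60.2
```

Forces match the spring (about 11 N, foot near 20–21 mm). I press a bit more, re-centre, hold, then make the clockwise quarter turn.

```bash
python3 -m handwheel '0 0 0 0.0005 0 0.0015 255; 0 0 0 0.001 0 0.003 255; 0 0 0 0.001 0 0.003 255; 0 0 0 0.001 0 0.003 255'
python3 -m handwheel '0 0 6 0 0 0 255; 0 0 12 0 0 0 255; 0 0 18 0 0 0 255; 0 0 24 0 0 0 255; 0 0 30 0 0 0 255; 0 0 30 0 0 0 255'
```

```text
time_s: 12.05
tool_pos: [0.5593, -0.1978, 0.0599]
tcp_rot: [[-0.89, 0.457, 0.003], [0.457, 0.89, -0.001], [-0.003, 0.0, -1.0]]
wrist_force: [-2.0, 0.0, 10.0]
grip_width: 0.181
gripper_force: 60.4
time_s: 12.65
tool_pos: [0.56, -0.198, 0.0602]
tcp_rot: [[-0.541, 0.841, 0.004], [0.841, 0.541, -0.002], [-0.004, 0.002, -1.0]]
wrist_force: [-0.7, 0.2, 9.4]
grip_width: 0.175
gripper_force: 60.5
```

```bash
python3 -m handwheel '0 0 7 0 0 0 255; 0 0 14 0 0 0 255; 0 0 21 0 0 0 255; 0 0 28 0 0 0 255; 0 0 35 0 0 0 255; 0 0 42 0 0 0 255; 0 0 49 0 0 0 255; 0 0 55 0 0 0 255; 0 0 60 0 0 0 255; 0 0 60 0 0 0 255; 0 0 60 0 0 0 255'
python3 -c "
from h import *
rel((*SLOT,.0715,-27.2)); print(readout.sense()['wrist_torque'])"
```

```text
time_s: 13.75
tool_pos: [0.5603, -0.1982, 0.0603]
tcp_rot: [[0.457, 0.89, 0.005], [0.89, -0.457, -0.002], [0.0, 0.005, -1.0]]
wrist_force: [-0.8, -0.6, 9.4]
grip_width: 0.181
gripper_force: 60.5
t 13.75 p [ 0.5603 -0.1982  0.0603] az -27.19 F [-0.8 -0.6  9.4] w 0.181 q [-0.34  0.49 -0.25  0.82 -0.    1.71]
turn [ 0.29 -0.01  0.01] shift [ 0.0002 -0.0027 -0.0112]
[-0.09993487  0.10818587 -0.0282178 ]
```

The quarter turn is complete with low torque. Now I let it rise.

```bash
python3 -m handwheel '0 0 0 0 0 -0.002 255; 0 0 0 0 0 -0.004 255; 0 0 0 0 0 -0.006 255; 0 0 0 0 0 -0.008 255; 0 0 0 0 0 -0.0095 255; 0 0 0 0 0 -0.0105 255; 0 0 0 0 0 -0.0105 255'
```

```text
time_s: 14.45
tool_pos: [0.5602, -0.1982, 0.0703]
tcp_rot: [[0.457, 0.89, 0.004], [0.89, -0.457, -0.002], [0.0, 0.005, -1.0]]
wrist_force: [0.8, -0.8, 5.2]
grip_width: 0.179
gripper_force: 60.0
```

The force is back to about 7 N, which matches the foot at 30 mm in the notch. Releasing and rising.

```bash
python3 -m handwheel '0 0 0 0 0 0 200; 0 0 0 0 0 0 150; 0 0 0 0 0 0 80; 0 0 0 0 0 0 0; 0 0 0 0 0 0 0; 0 0 0 0 0 0 0; 0 0 0 0 0 0 0; 0 0 0 0 0 0 0; 0 0 0 0 0 -0.02 0; 0 0 0 0 0 -0.06 0; 0 0 0 0 0 -0.1 0; 0 0 0 -0.04 0 -0.14 0; 0 0 0 -0.08 0 -0.16 0; 0 0 0 -0.1 0 -0.16 0; 0 0 0 -0.1 0 -0.16 0; 0 0 0 -0.1 0 -0.16 0'
python3 - <<'E'
from h import *
rel()
s=cam("wrist"); save(s,"w6.png"); W=world(s); z=W[...,2]; D=W[...,:2]-SLOT
near=np.hypot(D[...,0],D[...,1])<.06
for n,k,h in(("bar",near&(z>.1)&(z<.12),.11),("flange",near&(z>.056)&(z<.066),.06)):
    vs,us=np.where(k); print(n,k.sum(),np.median(z[k]))
    Q=np.array([ray(s,a,b,h)[:2]-SLOT for a,b in zip(us,vs)])*1000
    Q=np.stack([Q@ex,Q@ey],1); print([np.round(t,1) for t in cv2.minAreaRect(Q.astype(np.float32))])
E
```

```text
time_s: 16.05
tool_pos: [0.5122, -0.2861, 0.2286]
tcp_rot: [[0.458, 0.889, -0.0], [0.889, -0.458, 0.001], [0.001, -0.0, -1.0]]
wrist_force: [-0.8, 0.5, -0.7]
grip_width: 1.0
gripper_force: 0.0
t 16.05 p [ 0.5122 -0.2861  0.2286] az -27.23 F [-0.8  0.5 -0.7] w 1.0 q [-0.51  0.37  0.01  1.22  0.    1.54]
bar 2091 0.10963696443840809
[array([ 1.7, -2.5]), array([76.3, 15.7]), np.float64(89.8)]
flange 1612 0.06538371365495904
[array([-5. , -2.1]), array([79.8, 63.7]), np.float64(3.8)]
```

View pics/w6.png

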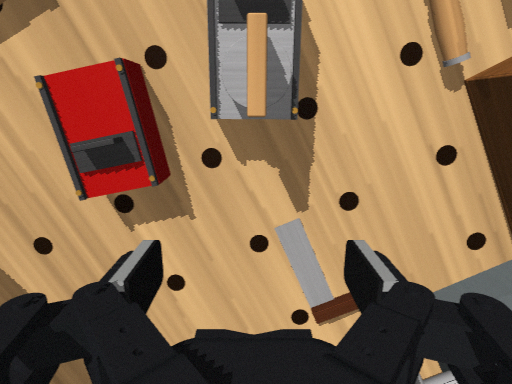

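The stop stands locked with its bar along base y at (257,65). Bar top is at 109.6 mm (110 expected), offset about 3 mm, angle under 1°, shutter still back and gripper clear. Handing in.

```bash
python3 -c "
from station import close_job
print(close_job())"
```

```text
the job is handed in; nothing more can be done
None
```

The planing stop is locked upright in the grey base with its bar square across the slot, the shutter is fully open, the gripper is clear, no other tool was touched, and the job was handed in at about 16 s; no verdict was returned.

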